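# Take the marble ball's dish off its locking display stand

### The job

A customer wants a closer look at the marble ball in the dish on the locking display stand: turn the stand's thumb-turn knob anticlockwise until it clicks past its detent and the bolt stays drawn, then take the dish by its arched handle and turn it a quarter turn anticlockwise to its stops, so that its foot comes out from under the two claws. Lift it straight up about 10 cm without turning it back, and finish while holding it there by the handle, steady. Keep the dish level and the ball in its middle all the way, and leave the goods round about where they are.

Things in the scene. Friction and masses are not known exactly. Their poses are not given: they have to be found in the camera images.
- stand: locking display stand, fixed to the table: wooden board 14 mm thick, from x = -168 to +66 and y = -65 to +65 mm. Origin on the table under the axis of the dish's socket, z up, x from the lock towards the socket. Dark lock case (62x58 mm, top 36 mm above the table) centred at x = -130, y = 0; its steel bolt runs along x into a notch of the dish's foot and bars it from turning until drawn (13 mm)
- socket (a point): centre of the socket's floor, 14 mm above the table: a brass ring, 51 mm bore, 6 mm deep. Two brass claws at x = -57..-32 and +32..+57 mm (44 mm long in y; lips 28.5 to 34.5 mm above the table) overhang the ends of the dish's foot; two stop pins let the dish turn only anticlockwise seen from above, by 90 degrees. Axes as the stand's
- knob_grip (a point): grip point of the lock's thumb-turn, on its upright axis (stand x = -130, y = 0), 59 mm above the table. The wing is 40 mm long, 12 mm thick with flat sides, from 41 to 69 mm above the table. This frame turns with the knob: x along the wing, y across its thickness (pinch along y). At 0 the wing lies along the stand's x
- lock_knob (a joint): turn of the thumb-turn in rad, growing anticlockwise seen from above; 0 = bolted, end stop at 1.3 = bolt drawn. A spring detent (peak about 0.12 N m) pushes it back towards 0 before 0.65 and snaps it on to 1.3 after that; it stays at either end by itself
- dish: turned wooden dish, 121 mm across its rim, 0.24 to 0.39 kg; origin at the centre of its underside (14 mm above the table when seated), z up. Brass foot: oblong plate 91x50 mm along the dish's x, under the claws at the start (dish x along stand x), with a spigot 48 mm across, 6.5 mm deep, in the ring. Turned 90 degrees anticlockwise it meets the stop pins and lifts out freely
- dish_handle (a point): middle of the handle's wooden grip, on the dish's axis, 136 mm above the dish's origin. The grip bar is 56 mm long (along the dish's y), 14 mm thick with flat sides (along the dish's x: pinch this way), 20 mm high; brass rods lead from its ends down to the rim. Axes as the dish's
- dish_middle (a point): lowest point of the dish's hollow, on its axis, 56 mm above the dish's origin; the hollow slopes up 10 degrees from here, 30 degrees from radius 34 mm out to the rim 77 mm above the origin. Axes as the dish's. (A fixed crate 0.2 m high, with goods on it, stands behind: its near corners lie at about x 0.50, y -0.03 and x 0.57, y 0.16)
- marble_ball_center (a point): centre of the loose marble ball, 36 mm diameter, 50 to 90 g, resting in the dish's middle, centre 18 mm above it (34 mm free between its top and the handle's grip)
- round_tin: bystander, to be left alone: round floral slip-lid tin, 74 mm across, 32 mm high; origin at the centre of its underside
- balm_box: bystander, to be left alone: small square green box 50x50x22 mm; origin at the centre of its underside
- mist_bottle: bystander, to be left alone: small green bottle lying on its side, 72x27x26 mm; origin at the centre of its underside
- soap_1: bystander, to be left alone: boxed soap 56x78x26 mm; origin at the centre of its underside
- soap_3: bystander, to be left alone: boxed soap 56x78x26 mm; origin at the centre of its underside
- floral_tin: bystander, to be left alone: oblong floral tin 62x118x82 mm; origin at the centre of its underside

How it is judged:
On the way, in this order (a step that is already met when the one before it is completed fails the run):
1. the thumb-turn has clicked past its detent and the bolt stays drawn (value of joint lock_knob above 1.1 rad), for 0.3 s.
2. the dish has been turned a quarter turn with the ball still in its middle (angle between the x axis of dish and the y axis of stand, either way round below 0.2 rad and horizontal distance between marble_ball_center and dish_middle below 0.01 m), for 0.2 s.
At the end, for the whole second after the job is handed in: The fingers hold the dish 65 to 160 mm above its seat, within 40 mm of straight above it, turned a quarter (within 11 degrees), tilted under 5 degrees, at rest and off the stand; the ball is within 10 mm of its middle; the bolt is still drawn and the bystanders have moved under 30 mm (all of step 2 and z of dish_middle in the frame of stand between 0.135 and 0.23 m and horizontal distance between dish_middle and stand below 0.04 m and angle between dish's own z axis and vertical below 0.09 rad and z of marble_ball_center in the frame of dish_middle between 0.01 and 0.03 m and contact force between the fingers and dish above 1 N and contact force between dish and stand below 0.1 N and value of joint lock_knob above 1.1 rad and linear speed of dish below 0.03 m/s and angular speed of dish below 0.2 rad/s and distance of each of round_tin, balm_box, mist_bottle, soap_1, soap_3, floral_tin from where it was at the start of the episode below 0.03 m); the arm keeps its last pose, push and grip.
It fails at once if the ball rolled more than 15 mm from the dish's middle (horizontal distance between marble_ball_center and dish_middle above 0.015 m).
It fails at once if the dish was tipped more than 10 degrees (angle between dish's own z axis and vertical above 0.175 rad).
It fails at once if a bystander was shifted more than 30 mm (distance of any of round_tin, balm_box, mist_bottle, soap_1, soap_3, floral_tin from where it was at the start of the episode above 0.03 m).
It also fails if it takes over 64 s, if anything falls off the work surface, if the arm or the gripper's body presses on something with over 40 N, if the wrist force passes 120 N, or if a joint passes its speed limit or range.

### The arm

A 7-joint arm with a two-finger parallel gripper is mounted at the origin on a cart in front of the work surface, level with it; the furniture and walls round the work are solid. World frame = base frame: x ahead of the robot, y to its left, z up, the work surface at z = 0. Lengths are in m, angles in rad, forces in N, time in s.
With the tool pointing down it reaches from about 0.4 to 0.875 m from the base axis. Payload 6.5 kg.
Tool frame: the origin (TCP) lies midway between the tips of the shut fingers; the grasp point (between the pads) lies manip.grip_point_offset behind it (manip.grip_point_offset is the distance from the TCP to the grasp point, in m); z points along the fingers, x is the direction in which the jaws open and shut, and the axes are right-handed (so a half turn about z gives the same grasp; the last joint's range is limited). The gripper opens to 85 mm and grips with 20 to 120 N. Pads are 22 mm wide; open, the fingers measure 114 mm over their backs; the gripper's body (76 mm by 85 mm) begins 54 mm behind the grasp point. The pads swing forward as they close: fully open they stand 13 mm farther back than shut.
Start: joints at [1.183, 0.536, -0.004, 1.538, 0.003, 1.067, -0.071], TCP at [0.206, -0.617, 0.231] pointing down, gripper open.
Joint ranges: [-2.7, 2.7], [-0.37, 2.16], [-1.27, 1.26], [0.24, 2.4], [-1.31, 4.45], [0.19, 1.91], [-2.76, 2.76]. Speed limits (rad/s): [2.39, 2.39, 3.14, 3.14, 3.14, 3.14, 3.14].

### API

Orientations are given as a unit quaternion [x, y, z, w].
In Python, from station import get_obs, vision, manip gives the robot as it stands. The module is installed in compiled form; this text tells all that it offers.
- The arm moves only by the tool servo_tool, never from a script. Its arguments are lists of equal length, an entry for each row: "claw": the closure, from 0 (fully open) to 1 (shut); "delta_pos": the shift along the tool's x, y, z in cm, a list of three; "turn": the turn, a rotation vector about the tool's x, y, z in degrees, a list of three. In form: {"claw": [claw, ...], "delta_pos": [[dx, dy, dz], ...], "turn": [[ax, ay, az], ...]}. A call has 1 to 12 rows; each row is the pose to reach, as a shift and turn from the pose commanded when the call began, along the tool's axes at that moment; what a row does not reach only later rows make up. A row lasts 1/12 s, in which the tool goes at most 41.7 mm and 7.16 degrees, less where a joint would pass 70% of its speed; a pose out of reach is approached as far as the arm can. A call with a gripper value outside its range is refused whole. The fingers move at their own pace and stop on an object; "force" is the grip in N (left out, the last holds). Time passes only in rows, so rows that repeat a pose let the fingers close. It gives the time, the measured TCP pose, the force and the opening at its end, in the units of the state.
- get_obs(): the state, without advancing time (a new reading comes with each control period).
- vision.get_image(name): name is "scene" or "top" or "wrist"; returns a dict with "image" (420x560x3 uint8, red, green, blue), "fx", "fy", "cx", "cy" (pixels), "view" (4x4, takes a point from world to camera coordinates); the wrist camera has in their place "tool_from_camera" (4x4, takes a point from camera to tool coordinates, whose origin is the TCP and whose axes are the tool frame's). Camera axes: x right, y up, looking along -z (the intrinsics and any distortion apply to the point x, -y, -z); pixel columns grow to the right and rows downward; lengths in m; the calibration is good to about 2 mm. A picture is of the moment at which its call begins: read the wrist's pose just before it. There is no depth.
- manip.hand_in(): hands the job in, once; it reports no verdict.
The state is a dict: "t": time; "q": joint angles; "qd": joint speeds; "joint_torque": joint torques, N m; "tcp_pos": TCP position; "tool_rot": TCP orientation; "wrist_force": force on the tool from outside, world axes, zero at the start; "ft_torque": the same for the moment, N m; "width": finger opening in m.
Only numpy, scipy, OpenCV 4.12 (cv2) and the standard library are available. Lean on these libraries where they do the work, as an engineer would, in place of code of your own. Each camera call takes 0.05 s, during which the arm holds its last target.

## Working session

There is one attempt and no reset: what is moved stays moved. The work goes in short steps, Python scripts to look and compute and a tool call to move; the robot and the scene stay as the last step left them, time stands still between calls to the robot, and variables do not carry over. Pictures are saved under pics/ and viewed, and the job is handed in when it is done.

Besides the shell and the picture viewer there is one more tool, called as name(argument=value, ...) on one line, values as JSON. servo_tool: Moves the arm, as the interface text tells. Its arguments: {"type":"object","properties":{"claw":{"type":"array","items":{"type":"number"}},"delta_pos":{"type":"array","items":{"type":"array","items":{"type":"number"}}},"turn":{"type":"array","items":{"type":"array","items":{"type":"number"}}},"force":{"type":"number"}},"required":["claw","delta_pos","turn"]}

```bash
mkdir -p pics; ls
python3 - <<'E'
from station import get_obs, vision, manip
import cv2,numpy as np
o=get_obs(); print(o, manip.grip_point_offset)
for n in ("scene","top","wrist"):
    d=vision.get_image(n); cv2.imwrite(f"pics/{n}0.png",d["image"][:,:,::-1])
    print(n,{k:(np.round(v,4).tolist() if not np.isscalar(v) else v) for k,v in d.items() if k!="image"})
E
```

```text
pics
{'t': 0.0, 'q': array([ 1.18281728,  0.53720335, -0.00443301,  1.53882854,  0.00262885,
        1.06723872, -0.07115689]), 'qd': array([ 0.00164259, -0.00098219, -0.00082994, -0.00045252, -0.00113802,
       -0.00019536, -0.00056839]), 'joint_torque': array([-4.88345668e-04, -5.83411181e+01,  1.04868550e+00, -2.59108114e+01,
        1.23566113e-02,  9.36581375e-03, -4.55401604e-06]), 'tcp_pos': array([ 0.20535218, -0.61608533,  0.2304064 ]), 'tool_rot': array([ 8.11286501e-01, -5.84648197e-01, -7.19739724e-04, -4.25803282e-04]), 'wrist_force': array([ 0.74717539, -0.03345086,  0.09229695]), 'ft_torque': array([0.0751693 , 0.05565282, 0.02730169]), 'width': 0.08530680539981142} 0.0187
scene {'fx': 481.87370903560486, 'fy': 481.87370903560486, 'cx': 276.96462809992164, 'cy': 212.0330454970281, 'view': [[-0.8477, -0.5302, 0.0171, 0.5036], [0.3025, -0.4566, 0.8367, -0.1637], [-0.4358, 0.7144, 0.5474, -1.0502], [0.0, 0.0, 0.0, 1.0]]}
top {'fx': 378.9386595342531, 'fy': 378.9386595342531, 'cx': 278.3994659238812, 'cy': 210.5004995690728, 'view': [[-0.026, -0.9996, 0.0083, 0.1553], [0.9828, -0.024, 0.1832, -0.5057], [-0.183, 0.0129, 0.983, -1.1151], [0.0, 0.0, 0.0, 1.0]]}
wrist {'fx': 310.81172520965015, 'fy': 310.81172520965015, 'cx': 279.6580704733869, 'cy': 205.66896162890725, 'tool_from_camera': [[1.0, -0.0001, 0.0003, 0.0003], [0.0, -0.966, -0.2587, -0.0663], [0.0003, 0.2587, -0.966, -0.1435], [0.0, 0.0, 0.0, 1.0]]}
```

View pics/scene0.png

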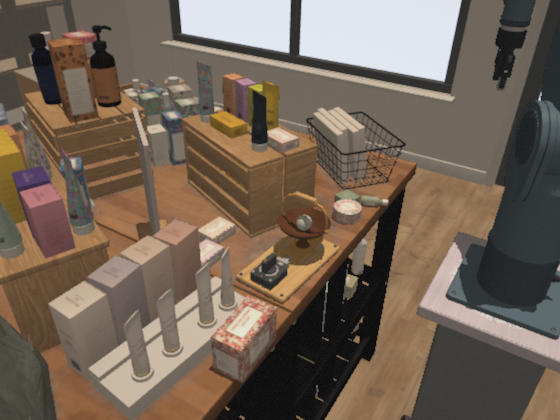

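View pics/top0.png

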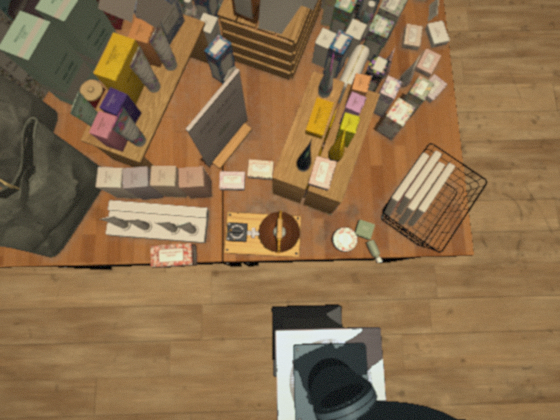

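View pics/wrist0.png

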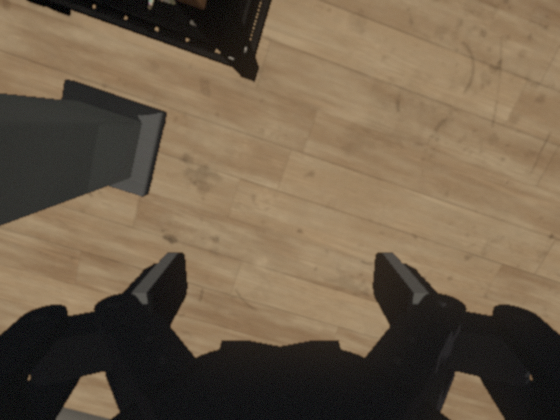

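```bash
cat > h.py <<'E'
from station import get_obs, vision, manip
import cv2,numpy as np
from scipy.spatial.transform import Rotation as R
def cam(n):
    o=get_obs(); d=vision.get_image(n)
    K=np.array([[d["fx"],0,d["cx"]],[0,d["fy"],d["cy"]],[0,0,1.]])
    if n=="wrist":
        T=np.eye(4);T[:3,:3]=R.from_quat(o["tool_rot"]).as_matrix();T[:3,3]=o["tcp_pos"]
        c2w=T@np.array(d["tool_from_camera"])
    else: c2w=np.linalg.inv(np.array(d["view"]))
    return d["image"][:,:,::-1].copy(),K,c2w
def ray(K,c2w,u,v):
    d=np.array([(u-K[0,2])/K[0,0],-(v-K[1,2])/K[1,1],-1.])
    return c2w[:3,3],c2w[:3,:3]@d
def onz(K,c2w,u,v,z):
    p,d=ray(K,c2w,u,v); return p+d*(z-p[2])/d[2]
def proj(K,c2w,P):
    q=np.linalg.inv(c2w)@np.r_[P,1]; return K[0,2]+K[0,0]*q[0]/-q[2],K[1,2]+K[1,1]*q[1]/q[2]
E
python3 - <<'E'
import cv2
a=cv2.imread("pics/top0.png")[190:290,190:400]; cv2.imwrite("pics/topz.png",cv2.resize(a,None,fx=3.8,fy=3.8,interpolation=cv2.INTER_CUBIC))
a=cv2.imread("pics/scene0.png")[170:310,220:400]; cv2.imwrite("pics/scz.png",cv2.resize(a,None,fx=4,fy=4,interpolation=cv2.INTER_CUBIC))
E
```

```text
(no output)
```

View pics/topz.png

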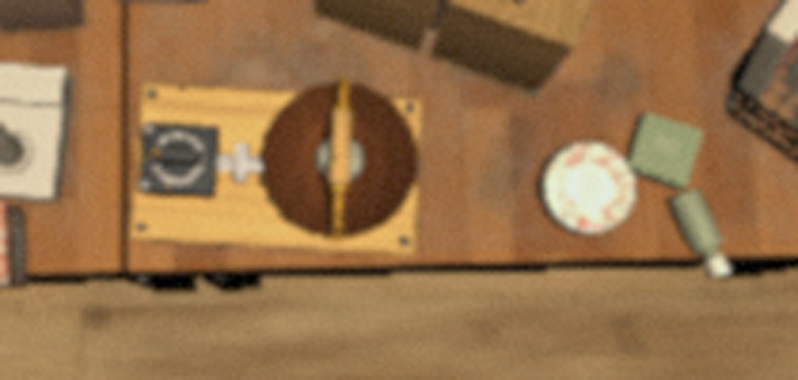

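View pics/scz.png

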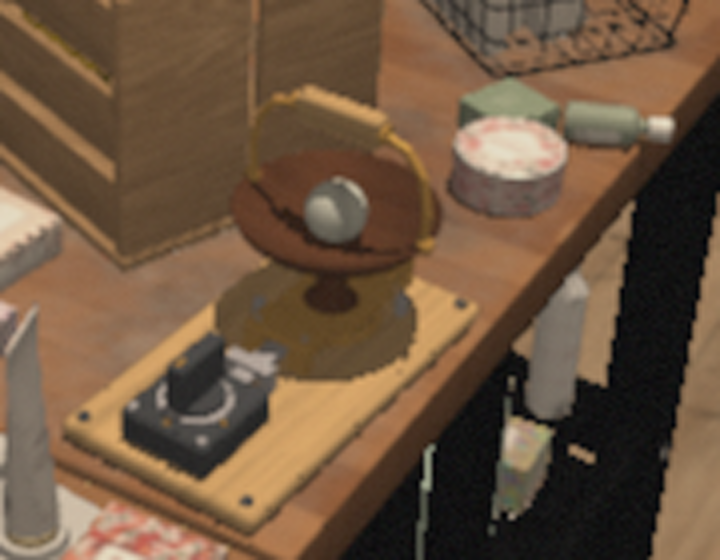

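Top view (zoomed): board corners at about (143,83),(132,240),(415,252),(422,97), lock knob (178,155), handle (341,145). I cast these onto their planes.

Run:
```python
from h import *
im,K,C=cam("top")
loc=np.array([[-.168,.065],[-.168,-.065],[.066,-.065],[.066,.065]])
W=np.array([onz(K,C,190+(u+.5)/3.8-.5,190+(v+.5)/3.8-.5,.014)[:2] for u,v in [(143,83),(132,240),(415,252),(422,97)]])
def fit(loc,W):
    H=(loc-loc.mean(0)).T@(W-W.mean(0));U,S,V=np.linalg.svd(H);r=V.T@np.diag([1,np.linalg.det(V.T@U.T)])@U.T
    return r,W.mean(0)-r@loc.mean(0)
r,t=fit(loc,W);print("stand",t,np.degrees(np.arctan2(r[1,0],r[0,0])),"res",(loc@r.T+t-W)*1e3)
print("knob",r@[-.13,0]+t)
im2,K2,C2=cam("scene")
W2=np.array([onz(K2,C2,220+(u+.5)/4-.5,170+(v+.5)/4-.5,.014)[:2] for u,v in [(65,425),(255,525),(478,305)]])
r2,t2=fit(loc[:3],W2);print("scene",t2,np.degrees(np.arctan2(r2[1,0],r2[0,0])),"res",(loc[:3]@r2.T+t2-W2)*1e3,"knob",r2@[-.13,0]+t2)
def pt(p): return 190+p[0]/3.8,190+p[1]/3.8
print("handle ends", onz(K,C,*pt((344,104)),.16),onz(K,C,*pt((340,186)),.16))
print("knob ends", onz(K,C,*pt((148,155)),.069),onz(K,C,*pt((207,157)),.069))
for n,p,z in [("tin",(590,187),.032),("balm",(665,148),.022),("edge",(560,268),0)]: print(n,onz(K,C,*pt(p),z))
```

```text
stand [0.43970129 0.14170053] -94.15326914424381 res [[ 0.41285916  1.56856072]
 [ 0.06313709  1.90754333]
 [-1.36317312 -2.21557992]
 [ 0.88717686 -1.26052413]]
knob [0.44911651 0.27135913]
scene [0.43466827 0.14505595] -93.57298346286478 res [[ 2.27290081  2.10060918]
 [-0.86770903  0.45123853]
 [-1.40519179 -2.55184771]] knob [0.44276986 0.27480326]
handle ends [0.46895155 0.13867143 0.16      ] [0.40952785 0.14314127 0.16      ]
knob ends [0.44754666 0.29124478 0.069     ] [0.44482568 0.24519548 0.069     ]
tin [ 0.41768018 -0.06011554  0.032     ]
balm [ 0.44913079 -0.1252552   0.022     ]
edge [ 0.35510343 -0.03763084  0.        ]
```

```bash
cat >> h.py <<'E'
def delta(target,az,o=None):
    """print tool-frame delta (cm) & turn (deg) from measured pose to target TCP pos, pointing down, tool x at azimuth az (deg)"""
    o=o or get_obs(); Rt=R.from_quat(o["tool_rot"])
    a=np.radians(az); X=np.array([np.cos(a),np.sin(a),0]);Z=np.array([0,0,-1.]);Y=np.cross(Z,X)
    Rg=R.from_matrix(np.c_[X,Y,Z])
    rv=(Rt.inv()*Rg).as_rotvec(degrees=True)
    return np.round(Rt.inv().apply(np.array(target)-o["tcp_pos"])*100,2),np.round(rv,1)
E
python3 - <<'E'
from h import *
print(delta([.34,-.30,.33],-40));
E
```

```text
(array([-25.77, -22.77,  -9.89]), array([ -0. ,   0. , -31.6]))
```

servo_tool(claw=[0, 0, 0, 0, 0, 0, 0, 0, 0, 0, 0, 0], delta_pos=[[-2, -2, -2], [-5, -4, -4], [-8, -6, -6], [-11, -9, -8], [-14, -12, -10], [-17, -15, -10], [-20, -18, -10], [-23, -20, -10], [-25, -22, -10], [-25.8, -22.8, -10], [-25.8, -22.8, -10], [-25.8, -22.8, -10]], turn=[[0, 0, -2], [0, 0, -6], [0, 0, -10], [0, 0, -14], [0, 0, -18], [0, 0, -22], [0, 0, -26], [0, 0, -30], [0, 0, -31.6], [0, 0, -31.6], [0, 0, -31.6], [0, 0, -31.6]])

```text
t: 1.25
tcp_pos: [0.3401, -0.3002, 0.3314]
tool_rot: [0.94, -0.342, 0.0, 0.0]
wrist_force: [0.3, -0.3, -0.3]
width: 0.0855
```

Run:
```python
from h import *
print(get_obs()); print(delta([.43,-.02,.33],-15)); 
print(delta([.43,.2,.33],-4));
```

```text
{'t': 1.25, 'q': array([ 0.87953488,  0.10330503, -0.27545398,  1.8936021 ,  0.03149713,
        1.14835342, -0.10459482]), 'qd': array([ 2.44925476e-02,  1.42628836e-02,  3.32877317e-02, -9.24216654e-03,
        3.80794831e-03, -9.99353673e-05,  6.05857430e-03]), 'joint_torque': array([-1.53243922e+00, -3.37822902e+01, -1.91800185e+00, -2.67765158e+01,
       -2.06029485e-01,  2.52405979e-02, -8.59036180e-02]), 'tcp_pos': array([ 0.34013897, -0.30015883,  0.33141656]), 'tool_rot': array([ 9.39857669e-01, -3.41566115e-01,  1.00639451e-04,  3.76110670e-04]), 'wrist_force': array([ 0.32162191, -0.3199886 , -0.34924132]), 'ft_torque': array([-0.0955417 ,  0.0261685 ,  0.02992715]), 'width': 0.0855353781845687}
(array([-11.1 , -27.25,   0.12]), array([  0. ,  -0. , -24.9]))
(array([-25.22, -44.12,   0.1 ]), array([  0. ,  -0. , -35.9]))
```

servo_tool(claw=[0, 0, 0, 0, 0, 0, 0, 0, 0, 0, 0, 0], delta_pos=[[-1, -2, 0], [-2.2, -5, 0], [-3.6, -8.5, 0], [-5, -12, 0], [-6.5, -15.5, 0], [-8, -19, 0], [-9.4, -22.5, 0], [-11.1, -26, 0], [-13, -29, 0], [-15, -32, 0], [-17.2, -34.5, 0], [-19, -37, 0]], turn=[[0, 0, -2], [0, 0, -5], [0, 0, -8], [0, 0, -11], [0, 0, -14], [0, 0, -17], [0, 0, -20], [0, 0, -23], [0, 0, -26], [0, 0, -29], [0, 0, -32], [0, 0, -34]])

```text
t: 2.25
tcp_pos: [0.4324, 0.1066, 0.3313]
tool_rot: [0.999, -0.052, -0.0, -0.0]
wrist_force: [0.9, -1.1, -0.6]
width: 0.0852
```

Run:
```python
from h import *
print(get_obs()['q']); print(delta([.44,.27,.28],-4));
```

```text
[ 0.34185981  0.13080876 -0.73835728  1.89100556  0.0959938   1.15534252
 -0.53426534]
(array([ -0.93, -16.33,   5.13]), array([-0. ,  0. , -1.9]))
```

servo_tool(claw=[0, 0, 0, 0, 0, 0, 0, 0], delta_pos=[[-0.3, -3, 0.5], [-0.6, -6, 1], [-0.9, -9, 2], [-0.9, -12, 3], [-0.9, -14, 4], [-0.9, -16, 5], [-0.9, -16, 5], [-0.9, -16, 5]], turn=[[0, 0, -1], [0, 0, -2], [0, 0, -2], [0, 0, -2], [0, 0, -2], [0, 0, -2], [0, 0, -2], [0, 0, -2]])

```text
t: 2.92
tcp_pos: [0.4402, 0.2656, 0.2804]
tool_rot: [0.999, -0.035, -0.001, 0.0]
wrist_force: [0.1, -0.2, -0.3]
width: 0.0853
```

Run:
```python
from h import *
o=get_obs();print(o['q'],o['tcp_pos'])
im,K,C=cam("wrist"); cv2.imwrite("pics/w1.png",im); np.savez("w1.npz",K=K,C=C)
```

```text
[ 0.0119853   0.35157515 -0.79450324  1.80325433  0.27748507  1.1044105
 -0.94796068] [0.44019768 0.2655553  0.2803752 ]
```

View pics/w1.png

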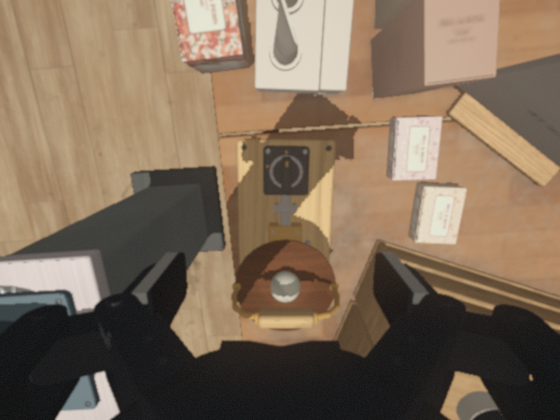

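Run:
```python
import cv2
a=cv2.imread("pics/w1.png")[125:345,215:355]; cv2.imwrite("pics/w1z.png",cv2.resize(cv2.convertScaleAbs(a,alpha=1.4,beta=20),None,fx=4.2,fy=2.7*1.0,interpolation=cv2.INTER_CUBIC))
a=cv2.imread("pics/w1.png")[130:260,225:345]; cv2.imwrite("pics/w1k.png",cv2.resize(cv2.convertScaleAbs(a,alpha=1.8,beta=20),None,fx=4.5,fy=4.5,interpolation=cv2.INTER_CUBIC))
a=cv2.imread("pics/w1.png")[230:340,215:355]; cv2.imwrite("pics/w1d.png",cv2.resize(cv2.convertScaleAbs(a,alpha=1.4,beta=20),None,fx=5,fy=5,interpolation=cv2.INTER_CUBIC))
```

```text
(no output)
```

View pics/w1k.png

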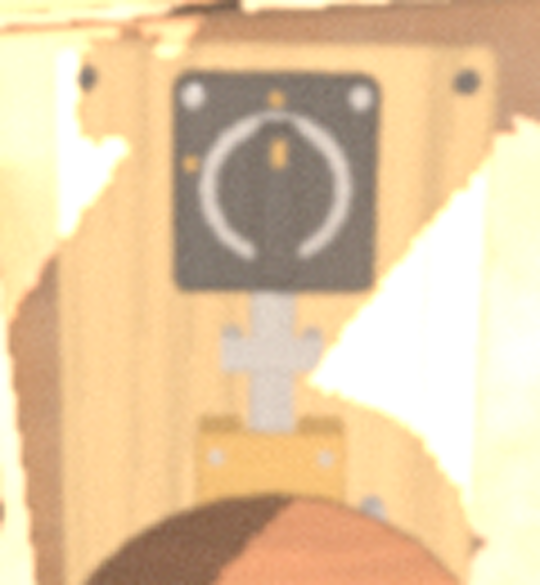

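View pics/w1d.png

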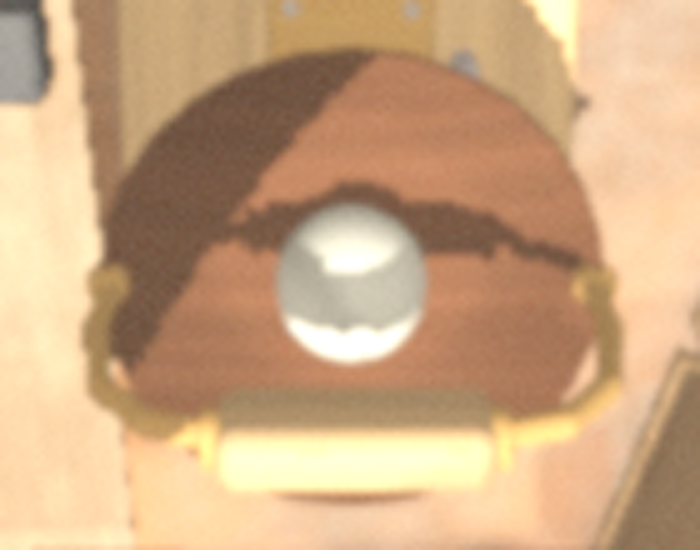

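Run:
```python
from h import *
d=np.load("w1.npz");K,C=d["K"],d["C"]
k=lambda u,v:(225+(u+.5)/4.5-.5,130+(v+.5)/4.5-.5)
dd=lambda u,v:(215+(u+.5)/5-.5,230+(v+.5)/5-.5)
cs=np.array([onz(K,C,*k(*p),.036) for p in [(175,72),(379,72),(376,290),(175,290)]]);print("case",cs.round(4),cs.mean(0))
for p in [(88,78),(467,82)]: print("screw",onz(K,C,*k(*p),.014))
print("knobmark",onz(K,C,*k(278,155),.069))
print("arc c",onz(K,C,*k(277,188),.036))
print("bolt",onz(K,C,*k(272,300),.03),onz(K,C,*k(272,425),.03))
print("ball",onz(K,C,*dd(352,283),.088))
for p in [(218,460),(492,462)]:print("bar",onz(K,C,*dd(*p),.160))
print("rod feet",onz(K,C,*dd(108,278),.091),onz(K,C,*dd(595,280),.091))
print("rim L/R",onz(K,C,*dd(102,280),.091),onz(K,C,*dd(604,280),.091),onz(K,C,*dd(360,48),.091))
```

```text
case [[0.4236 0.3046 0.036 ]
 [0.4791 0.3008 0.036 ]
 [0.4755 0.2399 0.036 ]
 [0.4185 0.2438 0.036 ]] [0.44918666 0.27226171 0.036     ]
screw [0.39709661 0.30315022 0.014     ]
screw [0.50623813 0.29445769 0.014     ]
knobmark [0.44980876 0.28439385 0.069     ]
arc c [0.44931673 0.27090822 0.036     ]
bolt [0.44585287 0.23757032 0.03      ] [0.44339446 0.19961228 0.03      ]
ball [0.43860418 0.14049084 0.088     ]
bar [0.41154292 0.14469496 0.16      ]
bar [0.46492721 0.14059814 0.16      ]
rod feet [0.38077447 0.14748603 0.091     ] [0.49645599 0.13903021 0.091     ]
rim L/R [0.37929205 0.14705649 0.091     ] [0.49859382 0.13888376 0.091     ] [0.44435441 0.20166891 0.091     ]
```

Run:
```python
from h import *
print(delta([.449,.272,.043],-4.4));
```

```text
(array([ 0.81, -0.8 , 23.78]), array([0. , 0.1, 0.4]))
```

servo_tool(claw=[0, 0, 0, 0, 0, 0, 0, 0, 0, 0, 0, 0], delta_pos=[[0.4, -0.4, 2], [0.8, -0.8, 4.5], [0.8, -0.8, 7], [0.8, -0.8, 9.5], [0.8, -0.8, 12], [0.8, -0.8, 14.5], [0.8, -0.8, 17], [0.8, -0.8, 19], [0.8, -0.8, 21], [0.8, -0.8, 22.5], [0.8, -0.8, 23.4], [0.8, -0.8, 23.8]], turn=[[0, 0, 0.4], [0, 0, 0.4], [0, 0, 0.4], [0, 0, 0.4], [0, 0, 0.4], [0, 0, 0.4], [0, 0, 0.4], [0, 0, 0.4], [0, 0, 0.4], [0, 0, 0.4], [0, 0, 0.4], [0, 0, 0.4]])

```text
t: 3.97
tcp_pos: [0.449, 0.2715, 0.0425]
tool_rot: [0.999, -0.039, -0.0, 0.001]
wrist_force: [0.8, -0.4, -0.4]
width: 0.0857
```

servo_tool(claw=[0.3, 0.6, 0.8, 1, 1, 1, 1, 1, 1, 1], delta_pos=[[0, 0, 0], [0, 0, 0], [0, 0, 0], [0, 0, 0], [0, 0, 0], [0, 0, 0], [0, 0, 0], [0, 0, 0], [0, 0, 0], [0, 0, 0]], turn=[[0, 0, 0], [0, 0, 0], [0, 0, 0], [0, 0, 0], [0, 0, 0], [0, 0, 0], [0, 0, 0], [0, 0, 0], [0, 0, 0], [0, 0, 0]], force=30)

```text
t: 4.8
tcp_pos: [0.4481, 0.2736, 0.0438]
tool_rot: [0.999, -0.038, -0.0, 0.0]
wrist_force: [-2.3, -1.3, 5.8]
width: 0.0117
```

Run:
```python
from h import *
o=get_obs();print(o['q'],o['ft_torque'])
im,K,C=cam("wrist"); cv2.imwrite("pics/w2.png",im)
```

```text
[-0.18736737  0.69514555 -0.58013139  1.95272714  0.600082    0.67105684
 -1.22147605] [-0.21393414  0.42371626 -0.04241921]
```

View pics/w2.png

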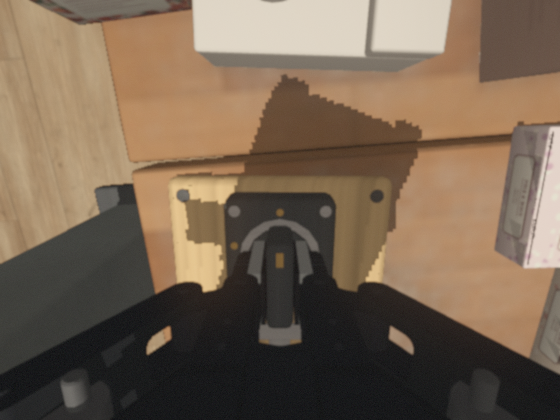

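The fingers hold the wing at (280,265), 11.7 mm wide. I'll turn anticlockwise.

servo_tool(claw=[1, 1, 1, 1, 1, 1, 1, 1, 1, 1, 1, 1], delta_pos=[[0, 0, 0], [0, 0, 0], [0, 0, 0], [0, 0, 0], [0, 0, 0], [0, 0, 0], [0, 0, 0], [0, 0, 0], [0, 0, 0], [0, 0, 0], [0, 0, 0], [0, 0, 0]], turn=[[0, 0, -3], [0, 0, -8], [0, 0, -13], [0, 0, -18], [0, 0, -24], [0, 0, -30], [0, 0, -36], [0, 0, -42], [0, 0, -48], [0, 0, -54], [0, 0, -60], [0, 0, -66]])

```text
t: 5.85
tcp_pos: [0.4457, 0.2723, 0.0438]
tool_rot: [0.857, 0.515, -0.002, 0.001]
wrist_force: [-9.9, -6.0, 14.6]
width: 0.0108
```

servo_tool(claw=[1, 1, 1, 1, 1, 1], delta_pos=[[0, 0, 0], [0, 0, 0], [0, 0, 0], [0, 0, 0], [0, 0, 0], [0, 0, 0]], turn=[[0, 0, -4], [0, 0, -7], [0, 0, -9], [0, 0, -9], [0, 0, -9], [0, 0, -9]])

```text
t: 6.35
tcp_pos: [0.4455, 0.272, 0.0437]
tool_rot: [0.816, 0.578, -0.003, 0.001]
wrist_force: [-9.8, -6.2, 17.6]
width: 0.0116
```

Run:
```python
from h import *
o=get_obs();print(o['q'],o['ft_torque'])
x=R.from_quat(o['tool_rot']).apply([1,0,0]);print(np.degrees(np.arctan2(x[1],x[0])))
im,K,C=cam("wrist"); cv2.imwrite("pics/w3.png",im)
```

```text
[ 0.0110789   0.80622983 -0.86456692  1.94500048  0.85533797  0.81576987
 -0.10952617] [-1.23960087  2.20367113 -0.35791784]
70.62865640859194
```

View pics/w3.png

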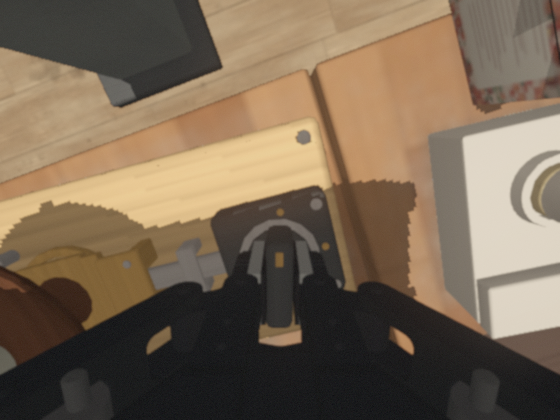

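servo_tool(claw=[0.8, 0.6, 0.4, 0.2, 0, 0, 0], delta_pos=[[0, 0, 0], [0, 0, 0], [0, 0, 0], [0, 0, 0], [0, 0, 0], [0, 0, 0], [0, 0, 0]], turn=[[0, 0, 0], [0, 0, 0], [0, 0, 0], [0, 0, 0], [0, 0, 0], [0, 0, 0], [0, 0, 0]])

```text
t: 6.98
tcp_pos: [0.4485, 0.2734, 0.0432]
tool_rot: [0.816, 0.578, -0.0, -0.0]
wrist_force: [0.3, 0.3, -0.1]
width: 0.0852
```

servo_tool(claw=[0, 0, 0, 0, 0, 0, 0, 0, 0, 0, 0, 0], delta_pos=[[0, 0, -1], [0, 0, -3], [0, 0, -5.5], [0, 0, -8], [0, 0, -11], [0, 0, -14], [0, 0, -17], [0, 0, -20], [0, 0, -22], [0, 0, -23.5], [0, 0, -24], [0, 0, -24]], turn=[[0, 0, 0], [0, 0, 0], [0, 0, 0], [0, 0, 0], [0, 0, 0], [0, 0, 0], [0, 0, 0], [0, 0, 0], [0, 0, 0], [0, 0, 0], [0, 0, 0], [0, 0, 0]])

```text
t: 7.98
tcp_pos: [0.4488, 0.2738, 0.2847]
tool_rot: [0.816, 0.578, 0.001, 0.0]
wrist_force: [-0.2, 0.6, 0.1]
width: 0.0852
```

Run:
```python
from h import *
o=get_obs();print(o['q'],o['tcp_pos'])
im,K,C=cam("wrist"); cv2.imwrite("pics/w4.png",im)
print(delta([.4385,.142,.28],85.6,o))
print(delta([.4385,.142,.28],-94.4,o))
```

```text
[ 0.22796415  0.50609079 -1.15412532  1.76329323  0.49674788  1.20087392
  0.16603972] [0.4487728  0.2738058  0.28468272]
(array([-12.78,   3.4 ,   0.46]), array([  0.1,  -0.1, -15. ]))
(array([-12.78,   3.4 ,   0.46]), array([-1.00e-01, -2.00e-01,  1.65e+02]))
```

View pics/w4.png

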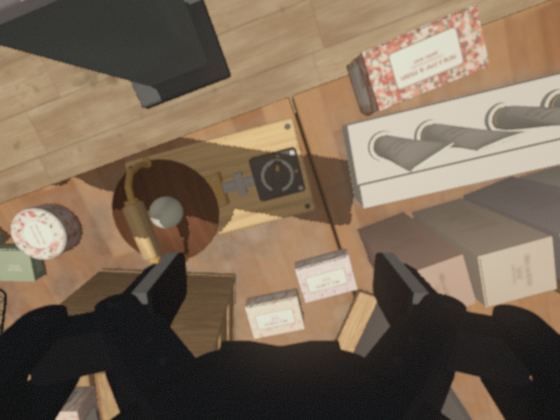

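servo_tool(claw=[0, 0, 0, 0, 0, 0, 0, 0, 0, 0, 0, 0], delta_pos=[[0, 0, 0], [-0.5, 0.1, 0], [-1, 0.3, 0], [-1.5, 0.4, 0], [-2, 0.5, 0], [-2.5, 0.7, 0], [-3, 0.8, 0], [-3.5, 0.9, 0], [-4, 1.1, 0], [-5, 1.3, 0], [-6, 1.6, 0], [-7, 1.9, 0]], turn=[[0, 0, 4], [0, 0, 10], [0, 0, 17], [0, 0, 24], [0, 0, 31], [0, 0, 38], [0, 0, 45], [0, 0, 52], [0, 0, 59], [0, 0, 66], [0, 0, 73], [0, 0, 80]])

```text
t: 9.03
tcp_pos: [0.4423, 0.2001, 0.2819]
tool_rot: [0.996, -0.084, -0.001, 0.001]
wrist_force: [0.4, 0.1, 0.4]
width: 0.0856
```

Run:
```python
from h import *
o=get_obs();print(o['q'],o['tcp_pos'])
print(delta([.4385,.142,.25],-94.4,o))
```

```text
[ 0.20460924  0.30685512 -0.86175035  1.86518956  0.26071423  1.08982173
 -0.92584823] [0.44225222 0.20009574 0.281868  ]
(array([0.61, 5.79, 3.19]), array([ 0.2,  0.1, 84.7]))
```

servo_tool(claw=[0, 0, 0, 0, 0, 0, 0, 0, 0, 0, 0, 0], delta_pos=[[0, 0.5, 0], [0.1, 1, 0.2], [0.2, 1.5, 0.5], [0.2, 2, 0.8], [0.3, 2.5, 1], [0.3, 3, 1.5], [0.4, 3.5, 2], [0.4, 4, 2.4], [0.5, 4.5, 2.8], [0.6, 5, 3], [0.6, 5.5, 3.2], [0.6, 5.8, 3.2]], turn=[[0, 0, 7], [0, 0, 14], [0, 0, 21], [0, 0, 28], [0, 0, 35], [0, 0, 42], [0, 0, 49], [0, 0, 56], [0, 0, 63], [0, 0, 70], [0, 0, 77], [0, 0, 84]])

```text
t: 10.03
tcp_pos: [0.4384, 0.1417, 0.2495]
tool_rot: [-0.684, 0.73, 0.001, -0.002]
wrist_force: [0.1, 0.5, 0.7]
width: 0.0855
```

servo_tool(claw=[0, 0, 0], delta_pos=[[0, 0, 0], [0, 0, 0], [0, 0, 0]], turn=[[0, 0, 0.7], [0, 0, 0.7], [0, 0, 0.7]])

```text
t: 10.28
tcp_pos: [0.4393, 0.143, 0.2508]
tool_rot: [-0.683, 0.73, 0.0, -0.0]
wrist_force: [-1.6, 0.1, -0.2]
width: 0.0855
```

Run:
```python
from h import *
o=get_obs();print(o['q'],o['tcp_pos'])
x=R.from_quat(o['tool_rot']).apply([1,0,0]);print(np.degrees(np.arctan2(x[1],x[0])))
im,K,C=cam("wrist"); cv2.imwrite("pics/w5.png",im);np.savez("w5.npz",K=K,C=C)
print(delta([.4385,.142,.25],-94.4,o))
```

```text
[ 0.09449777  0.24042198 -0.58005064  1.96793335  0.15760266  0.97816358
 -2.19879809] [0.43929289 0.1429863  0.25076067]
-93.84390837269927
(array([0.1 , 0.07, 0.08]), array([ 0.1, -0. ,  0.6]))
```

View pics/w5.png

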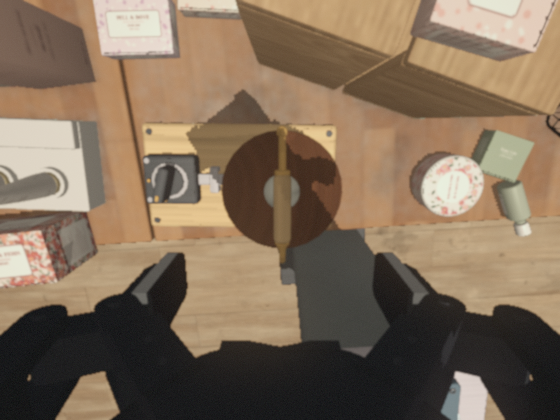

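The wrist view shows the wing standing across the case at (166,181), so the bolt is drawn. The handle bar runs from about (280,170) to (285,242). I'll measure it.

Run:
```python
import cv2
a=cv2.imread("pics/w5.png")[115:285,210:350]; cv2.imwrite("pics/w5z.png",cv2.resize(cv2.convertScaleAbs(a,alpha=2.0,beta=10),None,fx=3.5,fy=3.5,interpolation=cv2.INTER_CUBIC))
```

```text
(no output)
```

View pics/w5z.png

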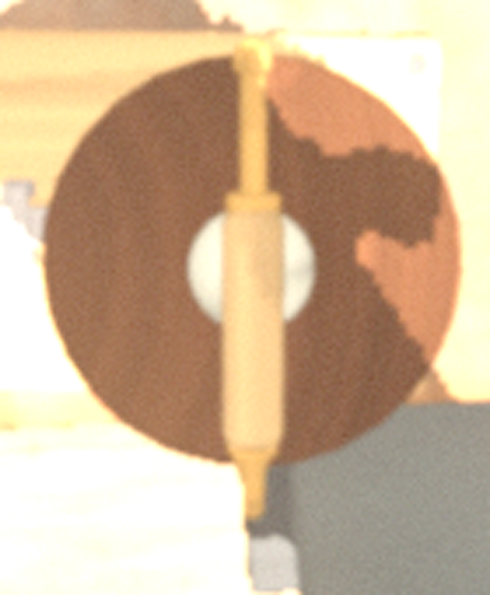

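Run:
```python
from h import *
d=np.load("w5.npz");K,C=d["K"],d["C"]
f=lambda u,v:(210+(u+.5)/3.5-.5,115+(v+.5)/3.5-.5)
a,b=onz(K,C,*f(254,210),.160),onz(K,C,*f(253,448),.160)
print(a,b,(a+b)/2,np.degrees(np.arctan2(a[1]-b[1],a[0]-b[0])))
print("ball",onz(K,C,*f(252,268),.088))
r=[onz(K,C,*f(*p),.091) for p in [(45,262),(460,262)]];print("rim",sum(r)/2, r)
print(delta([.439,.1415,.131],-94.4))
```

```text
[0.46698181 0.13929057 0.16      ] [0.41183397 0.14310892 0.16      ] [0.43940789 0.14119975 0.16      ] -3.960749813147301
ball [0.43834323 0.14118054 0.088     ]
rim [0.44073595 0.14090236 0.091     ] [array([0.44469205, 0.19983385, 0.091     ]), array([0.43677984, 0.08197088, 0.091     ])]
(array([ 0.16,  0.02, 11.99]), array([ 0. , -0. ,  0.5]))
```

servo_tool(claw=[0, 0, 0, 0, 0, 0, 0, 0, 0, 0, 0], delta_pos=[[0.1, 0, 0.5], [0.15, 0, 1.5], [0.15, 0, 3], [0.15, 0, 4.5], [0.15, 0, 6], [0.15, 0, 7.5], [0.15, 0, 9], [0.15, 0, 10.5], [0.15, 0, 11.5], [0.15, 0, 12], [0.15, 0, 12]], turn=[[0, 0, 0.3], [0, 0, 0.3], [0, 0, 0.3], [0, 0, 0.3], [0, 0, 0.3], [0, 0, 0.3], [0, 0, 0.3], [0, 0, 0.3], [0, 0, 0.3], [0, 0, 0.3], [0, 0, 0.3]])

```text
t: 11.25
tcp_pos: [0.4387, 0.1412, 0.1301]
tool_rot: [-0.68, 0.733, 0.001, -0.001]
wrist_force: [-0.4, 0.6, -0.2]
width: 0.0854
```

Run:
```python
from h import *
o=get_obs();print(o['q'],o['tcp_pos'],delta([.439,.1413,.131],-94.2,o))
im,K,C=cam("wrist"); cv2.imwrite("pics/w6.png",im)
```

```text
[ 0.01574128  0.42547894 -0.51093795  2.07984797  0.31303395  0.71209109
 -2.34338905] [0.43869402 0.1411565  0.13009912] (array([-0.02, -0.03, -0.09]), array([ 0.1, -0. , -0.1]))
```

View pics/w6.png

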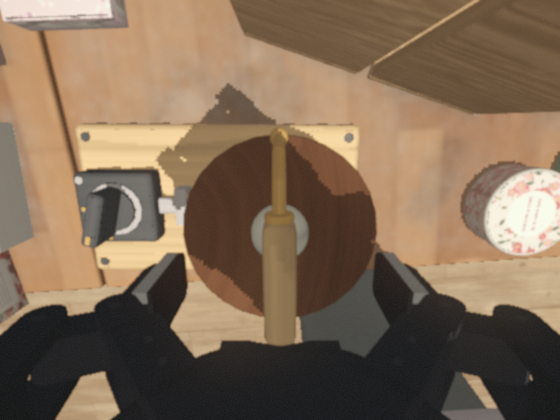

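The bar is centred between the fingers (column 280 against 279.7), so I'll close gently.

servo_tool(claw=[0.2, 0.4, 0.55, 0.65, 0.7, 0.75, 0.8, 0.85, 0.9, 0.95, 1, 1], delta_pos=[[0, 0, 0], [0, 0, 0], [0, 0, 0], [0, 0, 0], [0, 0, 0], [0, 0, 0], [0, 0, 0], [0, 0, 0], [0, 0, 0], [0, 0, 0], [0, 0, 0], [0, 0, 0]], turn=[[0, 0, 0], [0, 0, 0], [0, 0, 0], [0, 0, 0], [0, 0, 0], [0, 0, 0], [0, 0, 0], [0, 0, 0], [0, 0, 0], [0, 0, 0], [0, 0, 0], [0, 0, 0]], force=40)

```text
t: 12.3
tcp_pos: [0.4397, 0.1413, 0.1315]
tool_rot: [-0.68, 0.733, -0.0, 0.0]
wrist_force: [-0.2, -0.2, 5.0]
width: 0.0135
```

servo_tool(claw=[1, 1, 1], delta_pos=[[0, 0, 0], [0, 0, 0], [0, 0, 0]], turn=[[0, 0, 0], [0, 0, 0], [0, 0, 0]], force=40)

```text
t: 12.55
tcp_pos: [0.4397, 0.1413, 0.1315]
tool_rot: [-0.68, 0.733, -0.0, 0.0]
wrist_force: [-1.5, -0.3, 5.4]
width: 0.0134
```

Run:
```python
from h import *
o=get_obs();print(o['q'],o['tcp_pos'],o['wrist_force'],o['ft_torque'],delta([.439,.1413,.131],-94.2,o))
im,K,C=cam("wrist"); cv2.imwrite("pics/w7.png",im)
```

```text
[ 0.01627728  0.42324298 -0.51145774  2.07859445  0.31267792  0.71302868
 -2.34339324] [0.43967654 0.14133416 0.1314602 ] [-1.45782004 -0.31475755  5.40719131] [-0.21967571  0.22663704  0.02326173] (array([0.01, 0.07, 0.05]), array([-0. , -0. , -0.2]))
```

View pics/w7.png

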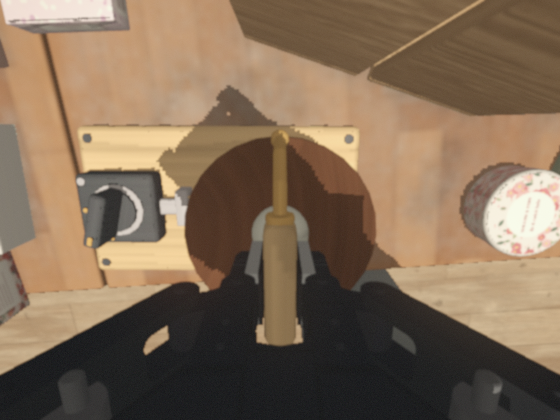

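Grip is good (13.4 mm) with the ball centred. I'll turn the dish slowly in parts.

servo_tool(claw=[1, 1, 1, 1, 1, 1, 1, 1, 1, 1, 1, 1], delta_pos=[[0, 0, 0], [0, 0, 0], [0, 0, 0], [0, 0, 0], [0, 0, 0], [0, 0, 0], [0, 0, 0], [0, 0, 0], [0, 0, 0], [0, 0, 0], [0, 0, 0], [0, 0, 0]], turn=[[0, 0, -0.5], [0, 0, -1.5], [0, 0, -3], [0, 0, -5], [0, 0, -7], [0, 0, -9], [0, 0, -11], [0, 0, -13], [0, 0, -15], [0, 0, -16.5], [0, 0, -17.5], [0, 0, -18]])

```text
t: 13.6
tcp_pos: [0.4398, 0.1417, 0.1315]
tool_rot: [0.787, -0.617, -0.0, -0.0]
wrist_force: [0.6, -0.0, 4.4]
width: 0.0135
```

Run:
```python
from h import *
o=get_obs();print(o['q'],o['wrist_force'],o['ft_torque'],delta([.439,.1413,.131],-94.2,o))
im,K,C=cam("wrist"); cv2.imwrite("pics/w8.png",im)
```

```text
[ 0.07612527  0.43885491 -0.58604515  2.07522576  0.36133829  0.7258439
 -2.07123668] [ 0.58432749 -0.03682763  4.38171398] [ 0.02946064  0.13041557 -0.13527991] (array([0.02, 0.09, 0.05]), array([-0. ,  0. , 17.9]))
```

View pics/w8.png

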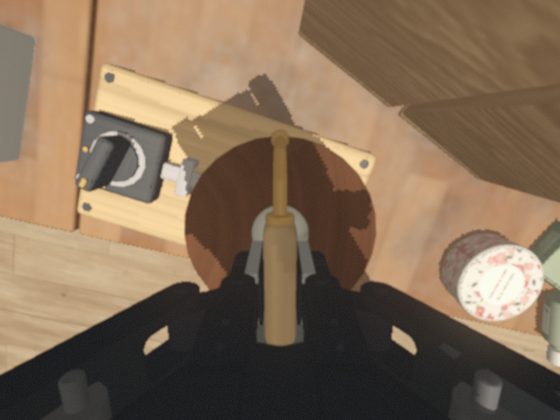

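Turned 18°, freely, with the ball unmoved. I'll carry on.

servo_tool(claw=[1, 1, 1, 1, 1, 1, 1, 1, 1, 1, 1, 1], delta_pos=[[0, 0, 0], [0, 0, 0], [0, 0, 0], [0, 0, 0], [0, 0, 0], [0, 0, 0], [0, 0, 0], [0, 0, 0], [0, 0, 0], [0, 0, 0], [0, 0, 0], [0, 0, 0]], turn=[[0, 0, -1], [0, 0, -3], [0, 0, -6], [0, 0, -9], [0, 0, -12], [0, 0, -15], [0, 0, -18], [0, 0, -21], [0, 0, -24], [0, 0, -27], [0, 0, -30], [0, 0, -33]])

```text
t: 14.65
tcp_pos: [0.4398, 0.1417, 0.1315]
tool_rot: [0.93, -0.368, 0.0, -0.0]
wrist_force: [-0.8, 0.6, 5.0]
width: 0.0133
```

servo_tool(claw=[1, 1, 1, 1, 1, 1, 1, 1, 1, 1, 1, 1], delta_pos=[[0, 0, 0], [0, 0, 0], [0, 0, 0], [0, 0, 0], [0, 0, 0], [0, 0, 0], [0, 0, 0], [0, 0, 0], [0, 0, 0], [0, 0, 0], [0, 0, 0], [0, 0, 0]], turn=[[0, 0, -3], [0, 0, -6], [0, 0, -9], [0, 0, -12], [0, 0, -15], [0, 0, -18], [0, 0, -21], [0, 0, -24], [0, 0, -27], [0, 0, -29], [0, 0, -30], [0, 0, -30]])

```text
t: 15.65
tcp_pos: [0.4388, 0.1418, 0.1315]
tool_rot: [0.993, -0.116, -0.001, -0.0]
wrist_force: [-3.9, 0.6, 10.4]
width: 0.0133
```

servo_tool(claw=[1, 1, 1, 1, 1, 1, 1, 1, 1], delta_pos=[[0, 0, 0], [0, 0, 0], [0, 0, 0], [0, 0, 0], [0, 0, 0], [0, 0, 0], [0, 0, 0], [0, 0, 0], [0, 0, 0]], turn=[[0, 0, -1], [0, 0, -2.5], [0, 0, -4], [0, 0, -5.5], [0, 0, -7], [0, 0, -8], [0, 0, -8.5], [0, 0, -8.5], [0, 0, -8.5]])

```text
t: 16.4
tcp_pos: [0.4387, 0.1418, 0.1315]
tool_rot: [0.999, -0.042, -0.001, -0.0]
wrist_force: [-4.9, -0.6, 10.6]
width: 0.0133
```

Run:
```python
from h import *
o=get_obs();print(o['q'],o['wrist_force'],o['ft_torque'],delta([.439,.1413,.131],-4.2,o))
im,K,C=cam("wrist"); cv2.imwrite("pics/w9.png",im)
```

```text
[ 0.29999333  0.52931024 -0.87967905  2.0649067   0.56799429  0.80625125
 -1.00733563] [-4.88560997 -0.56146711 10.55920136] [ 0.06715506  1.14520248 -0.3067226 ] (array([0.03, 0.05, 0.05]), array([-0. ,  0.1, -0.6]))
```

View pics/w9.png

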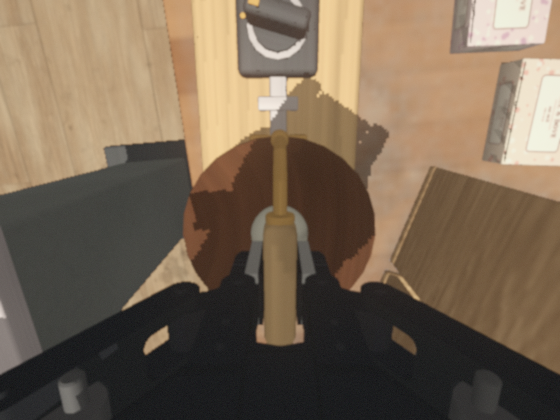

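servo_tool(claw=[1, 1, 1, 1, 1, 1, 1, 1, 1, 1, 1, 1], delta_pos=[[0, 0, -0.05], [0, 0, -0.1], [0, 0, -0.15], [0, 0, -0.2], [0, 0, -0.3], [0, 0, -0.4], [0, 0, -0.5], [0, 0, -0.65], [0, 0, -0.8], [0, 0, -0.95], [0, 0, -1.1], [0, 0, -1.2]], turn=[[0, 0, 0], [0, 0, 0], [0, 0, 0], [0, 0, 0], [0, 0, 0], [0, 0, 0], [0, 0, 0], [0, 0, 0], [0, 0, 0], [0, 0, 0], [0, 0, 0], [0, 0, 0]], force=60)

```text
t: 17.45
tcp_pos: [0.4399, 0.1411, 0.1436]
tool_rot: [0.999, -0.043, 0.0, 0.0]
wrist_force: [0.1, -0.9, -4.3]
width: 0.0129
```

Run:
```python
from h import *
o=get_obs();print(o['q'],o['wrist_force'],o['ft_torque'],delta([.439,.1413,.131],-4.2,o))
im,K,C=cam("wrist"); cv2.imwrite("pics/w10.png",im)
im,K,C=cam("scene"); cv2.imwrite("pics/s10.png",cv2.resize(im[150:310,200:400],None,fx=3.5,fy=3.5))
```

```text
[ 0.31686183  0.51036411 -0.89675319  2.05583906  0.54581365  0.82751673
 -0.98746658] [ 0.08138856 -0.90714766 -4.32177696] [ 0.01668374 -0.06814692  0.0109757 ] (array([-0.1 , -0.01,  1.26]), array([ 0. , -0. , -0.7]))
```

View pics/w10.png

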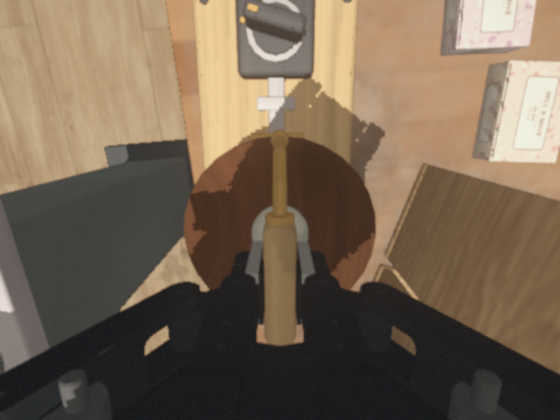

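View pics/s10.png

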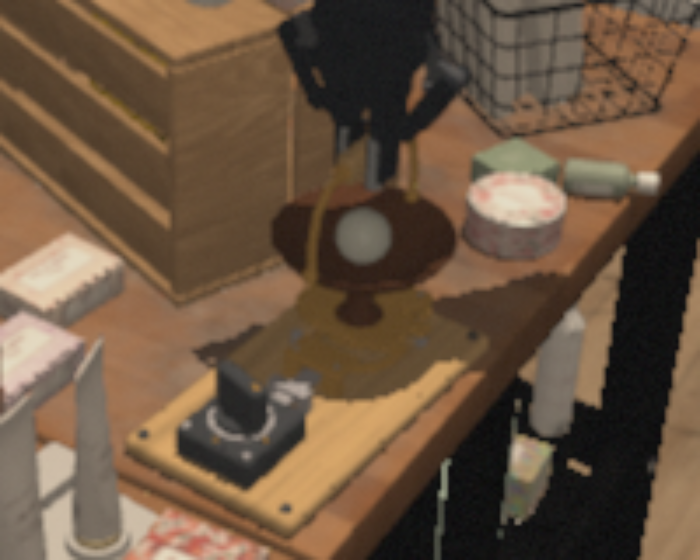

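The dish is free: the arm carries 4.3 N, and the dish is level with the ball in its middle. I'll lift the remaining 9 cm.

servo_tool(claw=[1, 1, 1, 1, 1, 1, 1, 1, 1, 1, 1, 1], delta_pos=[[0, 0, -0.1], [0, 0, -0.3], [0, 0, -0.6], [0, 0, -1], [0, 0, -1.4], [0, 0, -1.8], [0, 0, -2.2], [0, 0, -2.6], [0, 0, -3], [0, 0, -3.4], [0, 0, -3.8], [0, 0, -4.2]], turn=[[0, 0, 0], [0, 0, 0], [0, 0, 0], [0, 0, 0], [0, 0, 0], [0, 0, 0], [0, 0, 0], [0, 0, 0], [0, 0, 0], [0, 0, 0], [0, 0, 0], [0, 0, 0]])

```text
t: 18.55
tcp_pos: [0.4395, 0.1413, 0.1857]
tool_rot: [0.999, -0.042, 0.0, 0.0]
wrist_force: [0.2, -0.5, -3.2]
width: 0.0129
```

servo_tool(claw=[1, 1, 1, 1, 1, 1, 1, 1, 1, 1, 1, 1], delta_pos=[[0, 0, -0.4], [0, 0, -0.8], [0, 0, -1.2], [0, 0, -1.6], [0, 0, -2], [0, 0, -2.4], [0, 0, -2.8], [0, 0, -3.2], [0, 0, -3.6], [0, 0, -4], [0, 0, -4.3], [0, 0, -4.5]], turn=[[0, 0, 0], [0, 0, 0], [0, 0, 0], [0, 0, 0], [0, 0, 0], [0, 0, 0], [0, 0, 0], [0, 0, 0], [0, 0, 0], [0, 0, 0], [0, 0, 0], [0, 0, 0]])

```text
t: 19.55
tcp_pos: [0.4397, 0.1414, 0.2307]
tool_rot: [0.999, -0.042, 0.0, -0.0]
wrist_force: [0.1, 0.6, -4.6]
width: 0.013
```

servo_tool(claw=[1, 1, 1, 1, 1, 1, 1, 1, 1, 1], delta_pos=[[0, 0, -0.1], [0, 0, -0.1], [0, 0, -0.1], [0, 0, -0.1], [0, 0, -0.1], [0, 0, -0.1], [0, 0, -0.1], [0, 0, -0.1], [0, 0, -0.1], [0, 0, -0.1]], turn=[[0, 0, 0], [0, 0, 0], [0, 0, 0], [0, 0, 0], [0, 0, 0], [0, 0, 0], [0, 0, 0], [0, 0, 0], [0, 0, 0], [0, 0, 0]])

```text
t: 20.38
tcp_pos: [0.4395, 0.1414, 0.2313]
tool_rot: [0.999, -0.042, -0.0, -0.0]
wrist_force: [0.2, 0.8, -3.5]
width: 0.0129
```

Run:
```python
from h import *
o=get_obs();print(o['q'],o['wrist_force'],o['ft_torque'],delta([.439,.1413,.231],-4.2,o))
im,K,C=cam("wrist"); cv2.imwrite("pics/w11.png",im)
im,K,C=cam("scene"); cv2.imwrite("pics/s11.png",cv2.resize(im[130:310,200:420],None,fx=3.2,fy=3.2))
im,K,C=cam("top"); cv2.imwrite("pics/t11.png",cv2.resize(im[150:290,80:400],None,fx=2.5,fy=2.5))
```

```text
[ 0.43132028  0.37954552 -1.01101276  1.97574107  0.38429411  0.9923367
 -0.84832595] [ 0.17619125  0.82502591 -3.45311794] [ 0.02383566  0.01697317 -0.02222226] (array([-0.05,  0.01,  0.03]), array([-0. ,  0. , -0.7]))
```

View pics/w11.png

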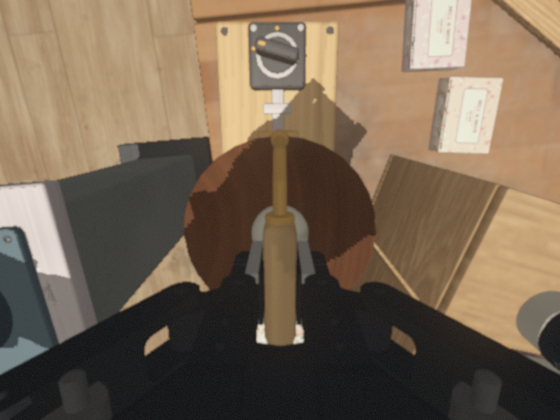

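View pics/s11.png

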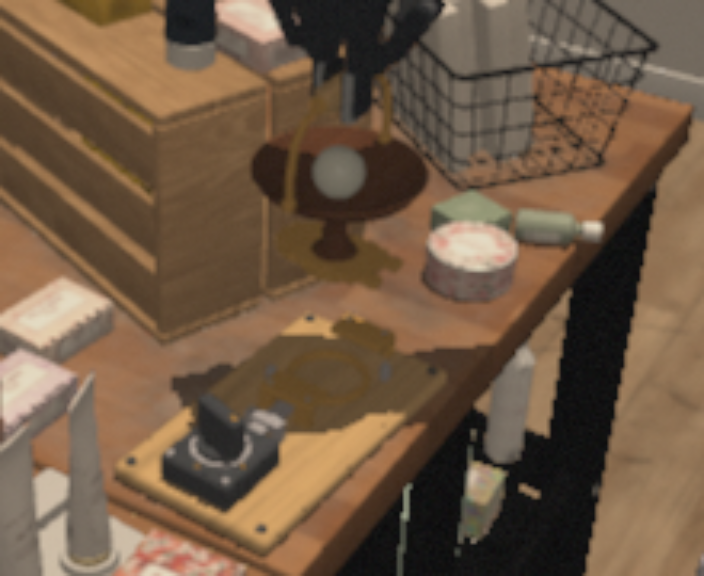

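View pics/t11.png

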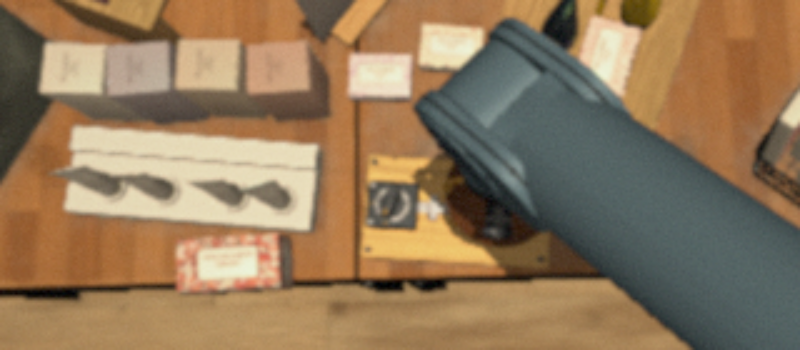

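Dish is held level, about 10 cm up; ball centred, bolt drawn, goods in place. Handing in.

```bash
python3 -c "
from station import manip
print(manip.hand_in())"
```

```text
the job is handed in; nothing more can be done
None
```

I turned the thumb-turn about 75° anticlockwise, past its detent. I then took the dish by its handle and turned it about 90° to its stops. After that I lifted it straight up about 10 cm and handed the job in at about 20.5 s of the 64 s allowed.

- **Hold:** the TCP was at z = 0.231 m, up from 0.131 m at the grasp. It was above the socket axis as I measured it, to within about 1 mm. The jaws were at 12.9 mm on the handle with 60 N of grip, and the wrist was carrying 3.5–4.5 N, so the dish is clear of the stand.
- **Dish and ball:** the last pictures show the dish level and the ball in its middle. Its quarter turn was judged from the tool, which stood within 1° of the target direction.
- **Bolt and goods:** the knob still stood at its drawn position with the bolt out. The tin, boxes, bottle and soaps looked unmoved, though I compared them by eye and did not measure them.

No check failed. The wrist force reached about 18 N while turning the knob and about 11 N while turning the dish, well under the 120 N limit.

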